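# Lock the bayonet cap onto the filter housing

### The job

Take the round bayonet cap out of the parts tray and close the filter housing with it: find with the lugs where the slots in the neck are, press the cap down against its spring, twist it clockwise to the stop and let it spring up into its notches, so that it is locked and stays down by itself when you let go. Leave the square cover, the two lamps and the screwdriver where they are.

Things in the scene. Friction and masses are not known exactly. Their poses are not given: they have to be found in the camera images.
- cap: Loose round black cap, 0.13 to 0.25 kg, standing on its plug in the tray. Origin: centre of the plug's flat underside, z up. Plug 60 mm diameter, z 0 to 23 mm; above it a round flange of 96 mm diameter, z 23 to 31 mm; on that an upright grip bar.
- cap_bar (a point): Middle of the cap's grip bar, 50 mm above the cap's origin; axes as the cap's. The bar is 76 mm long (cap x), 18 mm thick (y) and stands from z 31 to 61 mm of the cap.
- cap_lug (a point): Outer face of one of the cap's three lugs, at x 38, z 4 mm of the cap: it points along the cap's +x, the other two lie at +120 and -120 degrees about z. Each lug is 10 mm wide, 8 mm high (z 0 to 8 mm), and reaches 8 mm out of the plug.
- housing: Grey filter housing, fixed to the bench, 212 x 172 x 70 mm high. Origin: centre of its underside; z up. A round pipe stub of 48 mm diameter leaves its +y side, 30 mm long. On top, on the housing's z axis, stands a bright metal bayonet neck, 90 mm outside diameter, from z 70 to 106 mm; bore 65 mm at the rim, channel 82 mm diameter below.
- rim (a point): Centre of the neck's mouth, level with its rim top (z 106 mm); axes as the housing's. Three slots 16 mm wide, 120 degrees apart, cut the rim. The neck is turned differently on each housing: one slot lies anywhere within 0.4 rad either way of the housing's +x, so feel or look for it. Beside the slots the lugs rest on the rim, cap origin here; a lug has about 0.09 rad play each way.
- pressed (a point): Where the cap's origin belongs while twisting (z 84.5 mm). With lugs in the slots a spring plate pushes up from 99 mm down: 3 N at first, 8 N at 90, 11 N at 83 mm, where the flange meets the rim. Below 86 mm the lugs clear the rim's underside and the cap turns clockwise seen from above; a stop ends the turn at about 80 degrees from the slot's middle.
- locked (a point): Where the cap's origin lies once locked (z 90 mm). From 70 degrees of turn to the stop the rim's underside has notches 4 mm higher: ease off there and the spring lifts the cap into them, locked. Let go between slot and notch it stays at 86 mm, not locked; let go in the slots it pops up to about 99 mm.
- tray: Fixed shallow parts tray, dark brown boards with metal edging, 150 x 290 x 24 mm, floor 6 mm thick. Origin: centre of its underside; long side along y. The cap stands in one half and the square cover in the other, either way round, 136 mm apart.
- cover: Loose square black cover, flange 90 x 90 mm, with the same grip bar as the cap; stands in the other half of the tray. Not to be used. Origin: centre of its underside; the bar (18 mm thick) along its x, top at 61 mm.
- lamp1: Loose marker lamp with an amber dome, 45 x 75 mm, 34 mm high, beyond the housing. Origin: centre of its underside.
- lamp2: A second such lamp, beside the first.
- screwdriver: Loose screwdriver, 200 mm long, lying beyond the tray. Origin: under its middle.
Mind the look-alikes: they are no part of the job. What is shaped like the cap but green or pink is not meant.

How it is judged (in metres and radians):
On the way:
1. the cap's lugs are pressed down through the slots, below the rim (horizontal distance between cap and rim below 0.008 m and z of cap in the frame of housing between 0.07 and 0.0868 m), for 0.1 s.
At the end, for the whole second after the job is handed in: The cap is on the neck, within 8 mm of its axis, level within 0.08 rad, released and at rest (under 0.02 m/s), its origin 88.2 to 93 mm above the housing's underside: sprung up into the notches and held there (horizontal distance between cap and rim below 0.008 m and z of cap in the frame of housing between 0.0882 and 0.093 m and angle between cap's own z axis and vertical below 0.08 rad and linear speed of cap below 0.02 m/s); the robot touches nothing.
It fails at once if the square cover, a lamp or the screwdriver is displaced by more than 30 mm (distance of any of cover, lamp1, lamp2, screwdriver from where it was at the start of the episode above 0.03 m).
It also fails if it takes over 58 s, if anything falls off the work surface, if the arm or the gripper's body presses on something with over 40 N, if the wrist force passes 120 N, or if a joint passes its speed limit or range.

### The arm

A 6-joint arm with a two-finger parallel gripper is mounted at the origin on the work surface. World frame = base frame: x ahead of the robot, y to its left, z up, the work surface at z = 0. Lengths are in mm, angles in rad, forces in N, time in s.
With the tool pointing down it reaches from about 325 to 900 mm from the base axis. Payload 3.5 kg.
Tool frame: the origin (TCP) lies at the very end of the fingers, on their centre line; the grasp point (between the pads) lies 19 mm behind it; z points along the fingers, y is the line along which they close (so a half turn about z gives the same grasp; the last joint's range is limited). The gripper opens to 85 mm and grips with 20 to 120 N. Pads are 22 mm wide; open, the fingers measure 114 mm over their backs; the gripper's body (76 mm by 85 mm) begins 54 mm behind the grasp point. The pads swing forward as they close: fully open they stand 13 mm farther back than shut.
Start: joints at [1.221, 0.276, -0.026, 1.268, 0, 1.467], TCP at [152.695, 606.058, 231.313] pointing down, gripper open.
Joint ranges: [-3.12, 3.12], [-0.85, 1.88], [-1.08, 1.24], [-1.95, 2.15], [-1.57, 1.53], [-3.14, 3.14]. Speed limits (rad/s): [2.57, 2.57, 3.14, 3.14, 3.14, 3.14].

### API

Orientations are given as a unit quaternion [x, y, z, w].
In Python, from station import telemetry, optics, ticket gives the robot as it stands.
- The arm moves only by the shell command python3 -m crank 'ROWS' [OPENING] [FORCE]. ROWS is JSON, a list of rows, each an object of numbers: "tx", "ty", "tz": the shift along the world's x, y, z each as a share of 3 cm, from -1 to 1; "roll": the turn about the world's z as a share of 6 degrees, from -1 to 1. A call has 1 to 20 rows; each row shifts and turns the commanded pose from where the row before left it; what a row does not reach is not made up. A row lasts 1/12 s, in which the tool goes at most 41.7 mm and 7.16 degrees, less where a joint would pass 70% of its speed; a pose out of reach is approached as far as the arm can. A call with a number of a shift or a turn outside -1 to 1 is refused whole. A call with a gripper value outside its range is refused whole. OPENING is the finger opening in mm, from 0 to 85.4, set as the call begins (- or left out, the last holds). The fingers move at their own pace and stop on an object; FORCE is the grip in N (left out, the last holds). Time passes only in rows, so rows that do not move let the fingers close. It gives the time, the measured TCP pose, the force, the opening and the grip force at its end, in the units of the state.
- telemetry.get_obs(): the state, without advancing time (a new reading comes with each control period).
- optics.grab_frame(name): name is "scene" or "top"; returns a dict with "color" (420x560x3 uint8, red, green, blue), "camera_matrix" (3x3 intrinsics, pixels), "k1" (the pictures are not rectified: a ray, as slopes to the right and down, at radius r is drawn at 1 + k1 r^2 times it, then the intrinsics apply), "R" (3x3) and "t" (3): a world point X has camera coordinates R X + t. Camera axes: x right, y down, z forward; pixel columns grow to the right and rows downward; lengths in mm; the calibration is good to about 2 mm. A picture is of the moment at which its call begins. There is no depth.
- ticket.sign_off(): hands the job in; it is judged then, once.
The state is a dict: "time": time; "qpos": joint angles; "qd": joint speeds; "tau": joint torques, N m; "position": TCP position; "orientation": TCP orientation; "force": force on the tool from outside, world axes, zero at the start; "moment": the same for the moment, N m; "width": finger opening in mm; "grip_force": force on a finger pad.
Only numpy, scipy, OpenCV 4.12 (cv2) and the standard library are available. Lean on these libraries where they do the work, as an engineer would, in place of code of your own. Each camera call takes 0.05 s, during which the arm holds its last target. There are 200 camera calls.

## Working session

There is one attempt and no reset: what is moved stays moved. The work goes in short steps, Python scripts to look and compute and a shell command to move; the robot and the scene stay as the last step left them, time stands still between calls to the robot, and variables do not carry over. Pictures are saved under pics/ and viewed, at most 10 in all, crops included, and the job is handed in when it is done.

```bash
ls; mkdir -p pics; python3 - <<'E'
from station import telemetry, optics
import cv2,numpy as np
for n in("scene","top"):
    f=optics.grab_frame(n); cv2.imwrite(f"pics/{n}0.png",f["color"][:,:,::-1])
    print(n,f["camera_matrix"],f["k1"],f["R"],f["t"], -f["R"].T@f["t"])
print(telemetry.get_obs())
E
```

```text
pics
scene [[398.66535452   0.         272.73148918]
 [  0.         398.66535452 211.28226132]
 [  0.           0.           1.        ]] -0.06976183647668013 [[ 0.73012414  0.68331119 -0.00213328]
 [ 0.55492836 -0.59476183 -0.5816467 ]
 [-0.39871449  0.42349048 -0.81343873]] [-373.12312349 -240.08648891 1079.72669526] [ 836.15968404 -345.08904655  737.85002313]
top [[532.1065391    0.         283.34181303]
 [  0.         532.1065391  211.47371737]
 [  0.           0.           1.        ]] -0.12480657491189184 [[ 0.02463094 -0.99962988 -0.01155042]
 [-0.99789972 -0.02389259 -0.06021042]
 [ 0.05991216  0.0130092  -0.99811888]] [ -14.53501112  514.10582874 1294.87196464] [ 435.80549315  -19.09156015 1323.22279264]
{'time': 0.1, 'qpos': array([ 1.22061822e+00,  2.77090792e-01, -2.77492461e-02,  1.26802115e+00,
       -2.45227420e-05,  1.46742034e+00]), 'qd': array([ 0.00022348, -0.00084395,  0.00523072,  0.00071394,  0.00117899,
        0.00190382]), 'tau': array([-2.36004080e-04, -4.46705925e+01,  2.96129358e+01,  8.43779737e-03,
       -1.36790941e-04, -2.56119765e-07]), 'position': array([152.44501663, 605.38430583, 230.24791587]), 'orientation': array([ 1.23088032e-01,  9.92395219e-01, -1.00875551e-03, -2.20183020e-04]), 'force': array([ 1.12443145, -0.48622008, -0.95401025]), 'moment': array([ 0.00158997, -0.01614405,  0.0344496 ]), 'grip_force': 0.0, 'width': 85.27046806406952}
```

View pics/scene0.png

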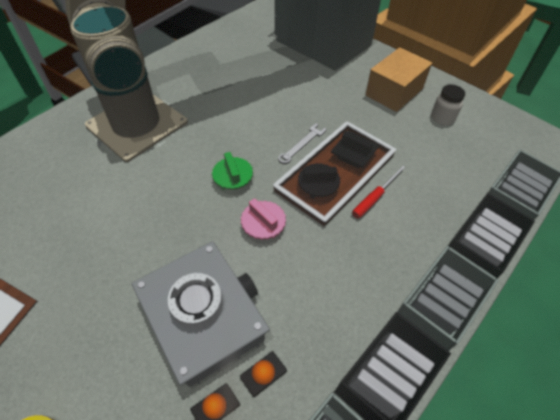

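View pics/top0.png

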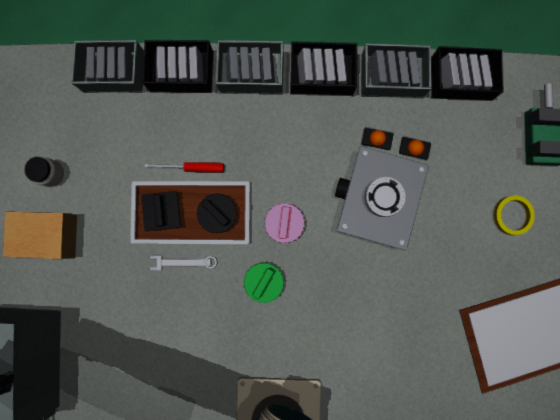

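The scene view shows the round cap in the near half of the tray, at about (320,182), with the square cover behind it at (353,150). In the top view the cap is at (217,213), the cover at (160,210) and the neck at (386,196), and dark slots break the bright rim. Next I'll measure the poses on rectified patches.

```bash
cat > h.py <<'E'
from station import telemetry, optics
import cv2, numpy as np
def proj(f,X):
    c=np.atleast_2d(X)@f["R"].T+f["t"]; s=c[:,:2]/c[:,2:]
    s=s*(1+f["k1"]*(s**2).sum(1,keepdims=True)); K=f["camera_matrix"]
    return s@K[:2,:2].T+K[:2,2]
def ray(f,uv,z):
    d=np.array([f["k1"],0,0,0,0.])
    s=cv2.undistortPoints(np.array(uv,float).reshape(-1,1,2),f["camera_matrix"],d)[:,0]
    r=np.c_[s,np.ones(len(s))]@f["R"]; C=-f["R"].T@f["t"]
    return C+r*((z-C[2])/r[:,2])[:,None]
def patch(f,cx,cy,z,half=70,n=280):  # up=+x, left=+y
    g=np.linspace(half,-half,n); X,Y=np.meshgrid(cx+g,cy+g,indexing="ij")
    uv=proj(f,np.c_[X.ravel(),Y.ravel(),np.full(X.size,z)]).astype(np.float32).reshape(n,n,2)
    return cv2.remap(f["color"],uv[...,0],uv[...,1],cv2.INTER_CUBIC)
E
python3 - <<'E'
from h import *
t=optics.grab_frame("top"); s=optics.grab_frame("scene")
print("cap37",ray(t,[217,213],37),"neck106",ray(t,[386,196],106))
print("scene",ray(s,[320,182],37),ray(s,[195,298],106))
c=ray(t,[217,213],37)[0];n=ray(t,[386,196],106)[0]
rows=[np.hstack([patch(f,c[0],c[1],37),patch(f,n[0],n[1],106)]) for f in(t,s)]
o=np.vstack(rows)[:,:,::-1]; o=np.clip(o.astype(float)*1.6,0,255).astype(np.uint8)
cv2.imwrite("pics/patch.png",o); print(c,n)
E
```

```text
cap37 [[505.43887287 158.73008076  37.        ]] neck106 [[ 550.19724825 -238.59505763  106.        ]]
scene [[515.38312177 153.43910262  37.        ]] [[ 553.60212121 -238.04935467  106.        ]]
[505.43887287 158.73008076  37.        ] [ 550.19724825 -238.59505763  106.        ]
```

View pics/patch.png

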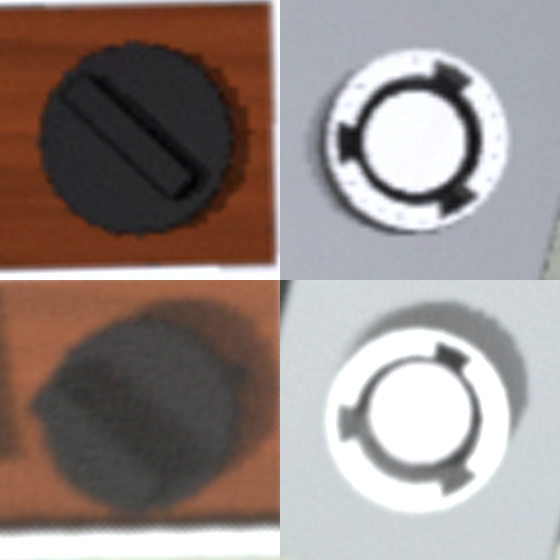

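The patches are clear. The neck has three dark slots: one on the left, one at upper right and one at lower right. The cap's bar runs from lower right to upper left, about 48° from +x. Next come exact circle fits, slot angles and the bar angle.

```bash
python3 - <<'E'
from h import *
def circ(m):
    cs,_=cv2.findContours(m.astype(np.uint8),cv2.RETR_EXTERNAL,cv2.CHAIN_APPROX_NONE)
    c=cv2.convexHull(max(cs,key=cv2.contourArea)); return cv2.fitEllipse(c)
for name in("top","scene"):
    f=optics.grab_frame(name)
    cx,cy=550.2,-238.6
    p=patch(f,cx,cy,106); g=cv2.cvtColor(p,cv2.COLOR_RGB2GRAY); px=140/279
    th,_=cv2.threshold(g,0,255,cv2.THRESH_OTSU)
    for t in ((th,200) if name=="top" else (200,220)):
        e=circ(g>t); x=cx+70-e[0][1]*px; y=cy+70-e[0][0]*px
        print(name,"rim",t,x,y,np.array(e[1])*px)
    for r in(36,38,40):
        a=np.radians(np.arange(0,360,.5))
        uv=proj(f,np.c_[x+r*np.cos(a),y+r*np.sin(a),np.full(a.size,106)]).astype(np.float32)
        v=cv2.remap(cv2.cvtColor(f["color"],cv2.COLOR_RGB2GRAY),uv[:,:1],uv[:,1:],cv2.INTER_LINEAR)[:,0].astype(float)
        w=np.clip(np.percentile(v,80)*.75-v,0,None)
        z=(w*np.exp(3j*a)).sum(); print(" r",r,"slot mod120",np.degrees(np.angle(z))/3, "dark", [int(k) for k in np.degrees(a[w>0])[::6]])
    cx,cy=505.4,158.7
    p=patch(f,cx,cy,37).astype(int); m=(p[...,0]-p[...,2]<(18 if name=="top" else 12))
    m=cv2.morphologyEx(m.astype(np.uint8),cv2.MORPH_OPEN,np.ones((15,15)))
    lab=cv2.connectedComponents(m)[1]; m=lab==lab[140,140]
    e=circ(m); print(name,"cap",cx+70-e[0][1]*px,cy+70-e[0][0]*px,np.array(e[1])*px)
    if name=="top":
        q=patch(f,cx,cy,67,n=560); g=cv2.cvtColor(q,cv2.COLOR_RGB2GRAY)
        g=cv2.normalize(g[130:430,130:430],None,0,600,cv2.NORM_MINMAX,cv2.CV_32F).clip(0,255).astype(np.uint8)
        l=cv2.createLineSegmentDetector().detect(g)[0][:,0]
        px=140/559
        for k in l:
            L=np.hypot(k[2]-k[0],k[3]-k[1])*px
            if L>25: w=[(cx+70-(130+b)*px,cy+70-(130+a)*px) for a,b in((k[0],k[1]),(k[2],k[3]))]; print(" line",np.round(w,1).tolist(),"ang",np.degrees(np.arctan2(w[1][1]-w[0][1],w[1][0]-w[0][0]))%180,L)
E
```

```text
Traceback (most recent call last):
cv2.error: OpenCV(4.12.0) /io/opencv/modules/imgproc/src/shapedescr.cpp:361: error: (-201:Incorrect size of input array) There should be at least 5 points to fit the ellipse in function 'fitEllipseNoDirect'
```

```bash
cat > m.py <<'E'
from h import *
def circ(m):
    cs,_=cv2.findContours(m.astype(np.uint8),cv2.RETR_EXTERNAL,cv2.CHAIN_APPROX_NONE)
    c=cv2.convexHull(max(cs,key=cv2.contourArea)); return cv2.fitEllipse(c)
for name in("top","scene"):
    f=optics.grab_frame(name)
    cx,cy=550.2,-238.6
    p=patch(f,cx,cy,106); g=cv2.cvtColor(p,cv2.COLOR_RGB2GRAY); px=140/279
    hi=np.percentile(g,95)
    for t in (.75,.8,.85):
        e=circ(g>t*hi); x=cx+70-e[0][1]*px; y=cy+70-e[0][0]*px
        print(name,"rim",t,x,y,np.array(e[1])*px)
    for r in(36,38,40):
        a=np.radians(np.arange(0,360,.5))
        uv=proj(f,np.c_[x+r*np.cos(a),y+r*np.sin(a),np.full(a.size,106)]).astype(np.float32)
        v=cv2.remap(cv2.cvtColor(f["color"],cv2.COLOR_RGB2GRAY),uv[:,:1],uv[:,1:],cv2.INTER_LINEAR)[:,0].astype(float)
        w=np.clip(np.percentile(v,80)*.75-v,0,None)
        z=(w*np.exp(3j*a)).sum(); print(" r",r,"slot mod120",np.degrees(np.angle(z))/3, "dark", [int(k) for k in np.degrees(a[w>0])[::6]])
    cx,cy=505.4,158.7
    p=patch(f,cx,cy,37).astype(int); m=(p[...,0]-p[...,2]<(18 if name=="top" else 12))
    m=cv2.morphologyEx(m.astype(np.uint8),cv2.MORPH_OPEN,np.ones((15,15),np.uint8))
    lab=cv2.connectedComponents(m)[1]; m=lab==lab[140,140]
    e=circ(m); print(name,"cap",cx+70-e[0][1]*px,cy+70-e[0][0]*px,np.array(e[1])*px)
    if name=="top":
        q=patch(f,cx,cy,67,n=560); g=cv2.cvtColor(q,cv2.COLOR_RGB2GRAY)
        g=cv2.normalize(g[130:430,130:430],None,0,255,cv2.NORM_MINMAX)
        l=cv2.createLineSegmentDetector().detect(g)[0][:,0]
        px=140/559
        for k in l:
            L=np.hypot(k[2]-k[0],k[3]-k[1])*px
            if L>15: w=[(cx+70-(130+b)*px,cy+70-(130+a)*px) for a,b in((k[0],k[1]),(k[2],k[3]))]; print(" line",np.round(w,1).tolist(),"ang",np.degrees(np.arctan2(w[1][1]-w[0][1],w[1][0]-w[0][0]))%180,L)
E
python3 m.py
```

```text
top rim 0.75 550.6845414794047 -238.30385260906695 [90.82249686 91.45125304]
top rim 0.8 550.5529297750056 -238.0791043189264 [89.86065718 90.55981708]
top rim 0.85 550.4429483611951 -238.11623185133845 [88.82119346 89.60374292]
 r 36 slot mod120 -27.87460004573266 dark [77, 80, 83, 86, 89, 92, 95, 98, 101, 104, 107, 197, 200, 203, 206, 209, 212, 215, 218, 221, 224, 317, 320, 323, 326, 329, 332, 335, 338, 341, 344, 347]
 r 38 slot mod120 -27.86649556020983 dark [77, 80, 83, 86, 89, 92, 95, 98, 101, 104, 107, 196, 199, 202, 205, 208, 211, 214, 217, 220, 223, 226, 318, 321, 324, 327, 330, 333, 336, 339, 342, 345, 348]
 r 40 slot mod120 -27.671808074806723 dark [77, 80, 83, 86, 89, 92, 95, 98, 101, 104, 107, 196, 199, 202, 205, 208, 211, 214, 217, 220, 223, 226, 320, 323, 326, 329, 332, 335, 338, 341, 344, 347]
top cap 505.74093166337644 159.83108426439293 [96.28525163 97.63233253]
 line [[486.8999938964844, 129.89999389648438], [535.2999877929688, 181.5]] ang 46.825005 70.69984
 line [[496.20001220703125, 165.10000610351562], [509.3999938964844, 178.89999389648438]] ang 46.286156 19.06
[... 561 characters left out ...]
cene rim 0.85 549.5602334299396 -237.48832557158659 [89.97387739 90.598698  ]
 r 36 slot mod120 -27.492479628217552 dark [77, 80, 83, 86, 89, 92, 95, 98, 101, 104, 199, 202, 205, 208, 211, 214, 217, 220, 223, 226, 319, 322, 325, 328, 331, 334, 337, 340, 343, 346]
 r 38 slot mod120 -27.448501208131365 dark [77, 80, 83, 86, 89, 92, 95, 98, 101, 104, 198, 201, 204, 207, 210, 213, 216, 219, 222, 225, 318, 321, 324, 327, 330, 333, 336, 339, 342, 345]
 r 40 slot mod120 -27.39515080879921 dark [79, 82, 85, 88, 91, 94, 97, 100, 103, 200, 203, 206, 209, 212, 215, 218, 221, 224, 319, 322, 325, 328, 331, 334, 337, 340, 343, 346]
scene cap 509.0396313739079 156.38755731616823 [ 92.88876004 104.20062103]
```

Slots are at −27.5° (mod 120) and the rim centre is at (550, −238). The cap is at (505.1, 160.6) with its bar at 46.5°. Now moving above the cap.

```bash
python3 -m crank '[{"tx":0.735,"ty":-0.93,"roll":0.631},{"tx":0.735,"ty":-0.93,"roll":0.631},{"tx":0.735,"ty":-0.93,"roll":0.631},{"tx":0.735,"ty":-0.93,"roll":0.631},{"tx":0.735,"ty":-0.93,"roll":0.631},{"tx":0.735,"ty":-0.93,"roll":0.631},{"tx":0.735,"ty":-0.93,"roll":0.631},{"tx":0.735,"ty":-0.93,"roll":0.631},{"tx":0.735,"ty":-0.93,"roll":0.631},{"tx":0.735,"ty":-0.93,"roll":0.631},{"tx":0.735,"ty":-0.93,"roll":0.631},{"tx":0.735,"ty":-0.93,"roll":0.631},{"tx":0.735,"ty":-0.93,"roll":0.631},{"tx":0.735,"ty":-0.93,"roll":0.631},{"tx":0.735,"ty":-0.93,"roll":0.631},{"tx":0.735,"ty":-0.93,"roll":0.631},{},{},{}]' 70 30; cat > o.py <<'E'
from h import *
from scipy.spatial.transform import Rotation as R
o=telemetry.get_obs(); y=R.from_quat(o["orientation"]).as_matrix()[:,1]
B=np.degrees(np.arctan2(y[1],y[0]))-90
print("t",o["time"],"p",o["position"].round(1),"bar B",round(B,1),"q6",o["qpos"][5].round(2),"F",o["force"].round(1),"M",o["moment"].round(2),"w",round(o["width"],1),o["grip_force"])
E
python3 o.py
```

```text
t 0.35 p [152.6 605.9 231. ] bar B -14.1 q6 1.47 F [ 0.3  0.6 -0.1] M [-0.01 -0.01  0.04] w 85.3 0.0$[0]: bad value
```

```bash
python3 -m crank '[{"tx":0.735,"ty":-0.93,"tz":0,"roll":0.631}]' 70 30; python3 o.py
```

```text
time: 0.43
position: [172.9, 581.5, 231.1]
orientation: [0.087, 0.996, 0.002, -0.001]
force: [1.4, 0.1, 0.6]
width: 75.2
grip_force: 0.0
t 0.4333 p [172.9 581.5 231.1] bar B -10.0 q6 1.35 F [1.4 0.1 0.6] M [ 0.01 -0.06 -0.02] w 75.2 0.0
```

All keys are needed in every row. Continuing.

```bash
python3 -m crank '[{"tx":0.735,"ty":-0.93,"tz":0,"roll":0.631},{"tx":0.735,"ty":-0.93,"tz":0,"roll":0.631},{"tx":0.735,"ty":-0.93,"tz":0,"roll":0.631},{"tx":0.735,"ty":-0.93,"tz":0,"roll":0.631},{"tx":0.735,"ty":-0.93,"tz":0,"roll":0.631},{"tx":0.735,"ty":-0.93,"tz":0,"roll":0.631},{"tx":0.735,"ty":-0.93,"tz":0,"roll":0.631},{"tx":0.735,"ty":-0.93,"tz":0,"roll":0.631},{"tx":0.735,"ty":-0.93,"tz":0,"roll":0.631},{"tx":0.735,"ty":-0.93,"tz":0,"roll":0.631},{"tx":0.735,"ty":-0.93,"tz":0,"roll":0.631},{"tx":0.735,"ty":-0.93,"tz":0,"roll":0.631},{"tx":0.735,"ty":-0.93,"tz":0,"roll":0.631},{"tx":0.735,"ty":-0.93,"tz":0,"roll":0.631},{"tx":0.735,"ty":-0.93,"tz":0,"roll":0.631},{"tx":0,"ty":0,"tz":0,"roll":0},{"tx":0,"ty":0,"tz":0,"roll":0},{"tx":0,"ty":0,"tz":0,"roll":0}]' 70 30; python3 o.py
```

```text
time: 1.93
position: [505.2, 159.6, 231.2]
orientation: [-0.394, 0.919, 0.0, -0.0]
force: [-0.3, 0.1, -0.7]
width: 70.2
grip_force: 0.0
t 1.9333 p [505.2 159.6 231.2] bar B 46.4 q6 -0.63 F [-0.3  0.1 -0.7] M [0.   0.05 0.02] w 70.2 0.0
```

```bash
python3 -m crank '[{"tx":0,"ty":0.03,"tz":-1,"roll":0},{"tx":0,"ty":0,"tz":-1,"roll":0},{"tx":0,"ty":0,"tz":-1,"roll":0},{"tx":0,"ty":0,"tz":-1,"roll":0},{"tx":0,"ty":0,"tz":-1,"roll":0},{"tx":0,"ty":0,"tz":-0.8,"roll":0},{"tx":0,"ty":0,"tz":-0.4,"roll":0},{"tx":0,"ty":0,"tz":-0.13,"roll":0},{"tx":0,"ty":0,"tz":0,"roll":0},{"tx":0,"ty":0,"tz":0,"roll":0}]' 70 30; python3 -m crank '[{"tx":0,"ty":0,"tz":0,"roll":0},{"tx":0,"ty":0,"tz":0,"roll":0},{"tx":0,"ty":0,"tz":0,"roll":0},{"tx":0,"ty":0,"tz":0,"roll":0},{"tx":0,"ty":0,"tz":0,"roll":0},{"tx":0,"ty":0,"tz":0,"roll":0},{"tx":0,"ty":0,"tz":0,"roll":0},{"tx":0,"ty":0,"tz":0,"roll":0},{"tx":0,"ty":0,"tz":0,"roll":0},{"tx":0,"ty":0,"tz":0,"roll":0}]' 0 80; python3 o.py
```

```text
time: 2.77
position: [505.6, 161.5, 42.2]
orientation: [-0.395, 0.919, -0.0, 0.001]
force: [-0.1, 1.1, 0.5]
width: 69.8
grip_force: 0.0
time: 3.6
position: [506.4, 160.6, 42.4]
orientation: [-0.394, 0.919, -0.0, 0.001]
force: [-0.8, 0.5, 6.0]
width: 16.6
grip_force: 79.2
t 3.6 p [506.4 160.6  42.4] bar B 46.4 q6 -0.62 F [-0.8  0.5  6. ] M [-0.06  0.07 -0.05] w 16.6 79.18468594551086
```

```bash
python3 -m crank '[{"tx":0,"ty":0,"tz":0.5,"roll":0},{"tx":0,"ty":0,"tz":1,"roll":0},{"tx":0,"ty":0,"tz":1,"roll":0},{"tx":0,"ty":0,"tz":1,"roll":0},{"tx":0,"ty":0,"tz":1,"roll":0},{"tx":0,"ty":0,"tz":1,"roll":0},{"tx":0,"ty":0,"tz":1,"roll":0},{"tx":0,"ty":0,"tz":1,"roll":0},{"tx":0,"ty":0,"tz":1,"roll":0},{"tx":0,"ty":0,"tz":0.5,"roll":0},{"tx":0,"ty":0,"tz":0,"roll":0},{"tx":0,"ty":0,"tz":0,"roll":0},{"tx":0,"ty":0,"tz":0,"roll":0}]'; python3 o.py; python3 - <<'E'
from h import *
f=optics.grab_frame("scene"); o=telemetry.get_obs(); p=o["position"]-[0,0,36.4]
def L(a,r,z): a=np.radians(a); return p+[r*np.cos(a),r*np.sin(a),z]
B=46.4
for k in range(6): print(B+60*k, proj(f,L(B+60*k,38,4)).round(0))
u,v=proj(f,p)[0].astype(int); c=f["color"][v-60:v+50,u-75:u+75,::-1]
c=np.clip(cv2.resize(c,None,fx=5,fy=5,interpolation=cv2.INTER_CUBIC).astype(float)*3,0,255).astype(np.uint8)
for k in range(6):
    q=(proj(f,L(B+60*k,38,4))[0]-[u-75,v-60])*5; cv2.circle(c,tuple(int(i) for i in q),4,(0,0,255) if k%2==0 else (0,255,0),1)
cv2.imwrite("pics/lift.png",c)
E
```

```text
time: 4.68
position: [504.4, 160.3, 309.3]
orientation: [-0.394, 0.919, 0.0, -0.002]
force: [-0.1, -0.1, -1.4]
width: 16.7
grip_force: 78.3
t 4.6833 p [504.4 160.3 309.3] bar B 46.4 q6 -0.62 F [-0.1 -0.1 -1.4] M [-0.03  0.02 -0.01] w 16.7 78.25754284858704
46.4 [[350.  92.]]
106.4 [[337.  81.]]
166.4 [[317.  82.]]
226.4 [[309.  93.]]
286.4 [[322. 105.]]
346.4 [[343. 104.]]
```

View pics/lift.png

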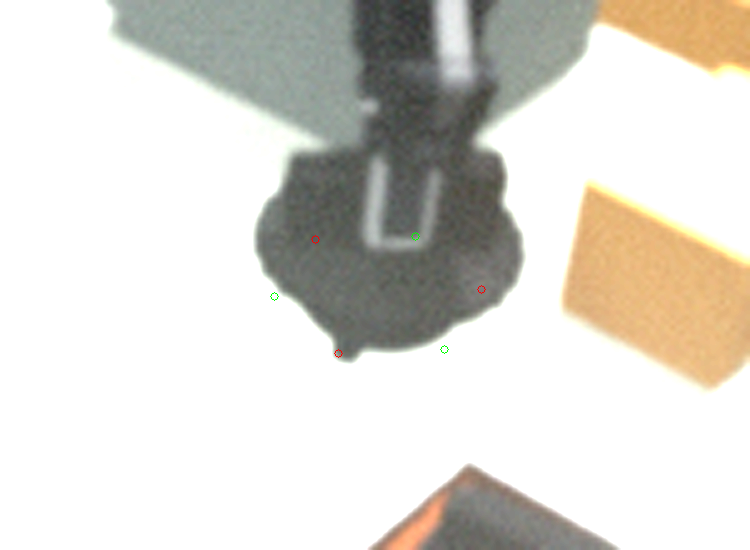

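The picture shows one lug sticking out at crop (345,355), on the red marker at 286.4°. So the lugs are at 46.4° + 120k, and the bar needs to turn +46° to B = 92.5. Now moving above the neck.

```bash
python3 -m crank '[{"tx":0.109,"ty":-0.946,"tz":-0.338,"roll":0.549},{"tx":0.109,"ty":-0.946,"tz":-0.338,"roll":0.549},{"tx":0.109,"ty":-0.946,"tz":-0.338,"roll":0.549},{"tx":0.109,"ty":-0.946,"tz":-0.338,"roll":0.549},{"tx":0.109,"ty":-0.946,"tz":-0.338,"roll":0.549},{"tx":0.109,"ty":-0.946,"tz":-0.338,"roll":0.549},{"tx":0.109,"ty":-0.946,"tz":-0.338,"roll":0.549},{"tx":0.109,"ty":-0.946,"tz":-0.338,"roll":0.549},{"tx":0.109,"ty":-0.946,"tz":-0.338,"roll":0.549},{"tx":0.109,"ty":-0.946,"tz":-0.338,"roll":0.549},{"tx":0.109,"ty":-0.946,"tz":-0.338,"roll":0.549},{"tx":0.109,"ty":-0.946,"tz":-0.338,"roll":0.549},{"tx":0.109,"ty":-0.946,"tz":-0.338,"roll":0.549},{"tx":0.109,"ty":-0.946,"tz":-0.338,"roll":0.549},{"tx":0,"ty":0,"tz":0,"roll":0},{"tx":0,"ty":0,"tz":0,"roll":0},{"tx":0,"ty":0,"tz":0,"roll":0}]'; python3 o.py; python3 - <<'E'
from h import *
t=optics.grab_frame("top"); s=optics.grab_frame("scene"); p=telemetry.get_obs()["position"]
# flange top at TCP-36.4+31
o=np.hstack([patch(f,p[0],p[1],p[2]-5.4) for f in(t,s)])[:,:,::-1]
o=cv2.resize(np.clip(o.astype(float)*2.5,0,255).astype(np.uint8),None,fx=1.4,fy=1.4)
cv2.imwrite("pics/over.png",o)
E
```

```text
time: 6.15
position: [550.0, -235.8, 167.8]
orientation: [0.722, -0.691, -0.002, 0.0]
force: [-0.5, 0.9, -0.9]
width: 16.7
grip_force: 78.3
t 6.15 p [ 550.  -235.8  167.8] bar B -267.5 q6 -2.13 F [-0.5  0.9 -0.9] M [-0.03 -0.03  0.01] w 16.7 78.32242369651794
```

View pics/over.png

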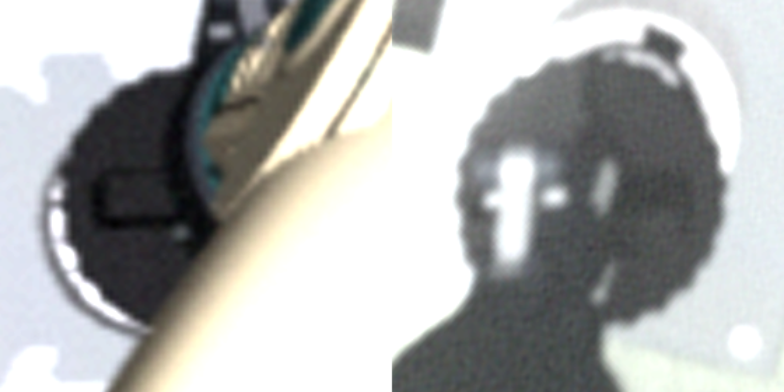

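The top view is half hidden by the arm. In the scene view the cap looks centred on the neck to within about 1.5 mm. Next I'll descend in small steps and watch the force.

```bash
python3 -m crank '[{"tx":0.01,"ty":-0.04,"tz":-0.4,"roll":0},{"tx":0,"ty":0,"tz":-0.4,"roll":0},{"tx":0,"ty":0,"tz":0,"roll":0},{"tx":0,"ty":0,"tz":0,"roll":0}]'; python3 o.py;  python3 -m crank '[{"tx":0,"ty":0,"tz":-0.1,"roll":0},{"tx":0,"ty":0,"tz":-0.1,"roll":0},{"tx":0,"ty":0,"tz":0,"roll":0},{"tx":0,"ty":0,"tz":0,"roll":0}]'; python3 o.py
```

```text
time: 6.58
position: [550.3, -236.7, 143.7]
orientation: [0.723, -0.691, -0.002, 0.0]
force: [0.0, 0.0, -1.3]
width: 16.7
grip_force: 78.3
t 6.5833 p [ 550.3 -236.7  143.7] bar B -267.4 q6 -2.13 F [ 0.   0.  -1.3] M [-0.03 -0.03 -0.01] w 16.7 78.33452939987183
time: 6.92
position: [551.6, -238.0, 139.5]
orientation: [0.723, -0.691, 0.0, 0.0]
force: [-0.6, 0.1, -1.4]
width: 16.2
grip_force: 78.3
t 6.9167 p [ 551.6 -238.   139.5] bar B -267.5 q6 -2.13 F [-0.6  0.1 -1.4] M [-0.01  0.    0.01] w 16.2 78.33451509475708
```

```bash
python3 o.py; python3 -m crank '[{"tx":0,"ty":0,"tz":-0.1,"roll":0},{"tx":0,"ty":0,"tz":-0.1,"roll":0},{"tx":0,"ty":0,"tz":0,"roll":0},{"tx":0,"ty":0,"tz":0,"roll":0}]'; python3 o.py
```

```text
t 6.9167 p [ 551.6 -238.   139.5] bar B -267.5 q6 -2.13 F [-0.6  0.1 -1.4] M [-0.01  0.    0.01] w 16.2 78.33451509475708
time: 7.25
position: [552.1, -238.3, 134.0]
orientation: [0.723, -0.691, 0.001, -0.0]
force: [0.8, -0.3, 1.6]
width: 16.7
grip_force: 78.8
t 7.25 p [ 552.1 -238.3  134. ] bar B -267.5 q6 -2.13 F [ 0.8 -0.3  1.6] M [ 0.    0.02 -0.01] w 16.7 78.80851149559021
```

```bash
python3 -m crank '[{"tx":0,"ty":0,"tz":-0.1,"roll":0},{"tx":0,"ty":0,"tz":-0.1,"roll":0},{"tx":0,"ty":0,"tz":-0.1,"roll":0},{"tx":0,"ty":0,"tz":0,"roll":0},{"tx":0,"ty":0,"tz":0,"roll":0}]'; python3 o.py; python3 -m crank '[{"tx":0,"ty":0,"tz":-0.1,"roll":0},{"tx":0,"ty":0,"tz":0,"roll":0},{"tx":0,"ty":0,"tz":0,"roll":0}]'; python3 o.py
```

```text
time: 7.67
position: [552.2, -238.4, 125.1]
orientation: [0.723, -0.691, 0.001, -0.0]
force: [-1.1, -0.4, 6.2]
width: 16.3
grip_force: 79.4
t 7.6667 p [ 552.2 -238.4  125.1] bar B -267.5 q6 -2.13 F [-1.1 -0.4  6.2] M [ 0.03  0.17 -0.05] w 16.3 79.41773414611816
time: 7.92
position: [552.2, -238.4, 122.5]
orientation: [0.723, -0.691, 0.001, -0.0]
force: [-1.7, 1.2, 7.0]
width: 16.1
grip_force: 79.6
t 7.9167 p [ 552.2 -238.4  122.5] bar B -267.4 q6 -2.13 F [-1.7  1.2  7. ] M [0.14 0.23 0.  ] w 16.1 79.62332367897034
```

```bash
python3 -m crank '[{"tx":0,"ty":0,"tz":-0.06,"roll":0},{"tx":0,"ty":0,"tz":0,"roll":0},{"tx":0,"ty":0,"tz":0,"roll":0}]'; python3 o.py; python3 -m crank '[{"tx":0,"ty":0,"tz":-0.06,"roll":0},{"tx":0,"ty":0,"tz":0,"roll":0},{"tx":0,"ty":0,"tz":0,"roll":0}]'; python3 o.py
```

```text
time: 8.17
position: [552.2, -238.4, 120.9]
orientation: [0.723, -0.691, 0.001, -0.0]
force: [-2.1, 0.8, 8.7]
width: 16.5
grip_force: 79.8
t 8.1667 p [ 552.2 -238.4  120.9] bar B -267.4 q6 -2.13 F [-2.1  0.8  8.7] M [0.13 0.31 0.08] w 16.5 79.76966500282288
time: 8.42
position: [552.2, -238.4, 119.4]
orientation: [0.723, -0.691, 0.001, -0.0]
force: [-1.1, 1.3, 8.8]
width: 16.7
grip_force: 80.0
t 8.4167 p [ 552.2 -238.4  119.4] bar B -267.4 q6 -2.13 F [-1.1  1.3  8.8] M [0.21 0.42 0.02] w 16.7 79.97988224029541
```

```bash
python3 -m crank '[{"tx":0,"ty":0,"tz":-0.02,"roll":-0.4},{"tx":0,"ty":0,"tz":0,"roll":-0.5},{"tx":0,"ty":0,"tz":0,"roll":-0.5},{"tx":0,"ty":0,"tz":0,"roll":-0.5},{"tx":0,"ty":0,"tz":0,"roll":0}]'; python3 o.py
```

```text
time: 8.83
position: [552.7, -238.8, 119.4]
orientation: [-0.65, 0.76, -0.002, 0.0]
force: [-1.7, 0.1, 11.2]
width: 16.5
grip_force: 80.1
t 8.8333 p [ 552.7 -238.8  119.4] bar B 81.0 q6 -1.93 F [-1.7  0.1 11.2] M [ 0.17  0.42 -0.09] w 16.5 80.10278463363647
```

```bash
python3 -m crank '[{"tx":0,"ty":0,"tz":0,"roll":-0.6},{"tx":0,"ty":0,"tz":0,"roll":-0.6},{"tx":0,"ty":0,"tz":0,"roll":-0.6},{"tx":0,"ty":0,"tz":0,"roll":-0.6},{"tx":0,"ty":0,"tz":0,"roll":-0.6},{"tx":0,"ty":0,"tz":0,"roll":-0.6},{"tx":0,"ty":0,"tz":0,"roll":0}]'; python3 o.py;python3 -m crank '[{"tx":0,"ty":0,"tz":0,"roll":-0.6},{"tx":0,"ty":0,"tz":0,"roll":-0.6},{"tx":0,"ty":0,"tz":0,"roll":-0.6},{"tx":0,"ty":0,"tz":0,"roll":-0.6},{"tx":0,"ty":0,"tz":0,"roll":-0.6},{"tx":0,"ty":0,"tz":0,"roll":-0.6},{"tx":0,"ty":0,"tz":0,"roll":-0.6},{"tx":0,"ty":0,"tz":0,"roll":-0.6},{"tx":0,"ty":0,"tz":0,"roll":-0.6},{"tx":0,"ty":0,"tz":0,"roll":0},{"tx":0,"ty":0,"tz":0,"roll":0}]'; python3 o.py
```

```text
time: 9.42
position: [552.4, -238.5, 119.4]
orientation: [-0.496, 0.868, -0.001, 0.001]
force: [-2.4, 0.2, 11.3]
width: 16.4
grip_force: 80.2
t 9.4167 p [ 552.4 -238.5  119.4] bar B 59.4 q6 -1.55 F [-2.4  0.2 11.3] M [ 0.35  0.53 -0.14] w 16.4 80.2132523059845
time: 10.33
position: [552.1, -237.4, 119.4]
orientation: [-0.235, 0.972, 0.0, 0.001]
force: [-4.2, 3.3, 14.4]
width: 16.4
grip_force: 80.4
t 10.3333 p [ 552.1 -237.4  119.4] bar B 27.1 q6 -0.99 F [-4.2  3.3 14.4] M [ 0.68  0.61 -0.13] w 16.4 80.42981386184692
```

```bash
python3 -m crank '[{"tx":0,"ty":0,"tz":0,"roll":-0.5},{"tx":0,"ty":0,"tz":0,"roll":-0.5},{"tx":0,"ty":0,"tz":0,"roll":-0.5},{"tx":0,"ty":0,"tz":0,"roll":-0.5},{"tx":0,"ty":0,"tz":0,"roll":0}]'; python3 o.py;python3 -m crank '[{"tx":0,"ty":0,"tz":0,"roll":-0.4},{"tx":0,"ty":0,"tz":0,"roll":0},{"tx":0,"ty":0,"tz":0,"roll":0}]'; python3 o.py
```

```text
time: 10.75
position: [552.0, -237.3, 119.4]
orientation: [-0.131, 0.991, 0.0, 0.001]
force: [-2.8, 4.0, 13.9]
width: 16.9
grip_force: 80.5
t 10.75 p [ 552.  -237.3  119.4] bar B 15.1 q6 -0.78 F [-2.8  4.  13.9] M [ 0.75  0.75 -0.1 ] w 16.9 80.47493934631348
time: 11.0
position: [551.8, -237.5, 119.4]
orientation: [-0.112, 0.994, 0.0, 0.0]
force: [-4.4, 3.2, 13.7]
width: 16.6
grip_force: 80.6
t 11.0 p [ 551.8 -237.5  119.4] bar B 12.9 q6 -0.74 F [-4.4  3.2 13.7] M [0.61 0.86 0.45] w 16.6 80.58624386787415
```

The stop is reached: the moment jumped at 79.6° of turn. Now easing up into the notches.

```bash
python3 -m crank '[{"tx":0,"ty":0,"tz":0.05,"roll":0.2},{"tx":0,"ty":0,"tz":0.05,"roll":0},{"tx":0,"ty":0,"tz":0.05,"roll":0},{"tx":0,"ty":0,"tz":0,"roll":0},{"tx":0,"ty":0,"tz":0,"roll":0}]'; python3 o.py;python3 -m crank '[{"tx":0,"ty":0,"tz":0.03,"roll":0},{"tx":0,"ty":0,"tz":0,"roll":0},{"tx":0,"ty":0,"tz":0,"roll":0}]'; python3 o.py
```

```text
time: 11.42
position: [551.9, -237.6, 122.8]
orientation: [-0.122, 0.993, 0.0, 0.001]
force: [-1.3, 1.6, 7.5]
width: 16.6
grip_force: 79.5
t 11.4167 p [ 551.9 -237.6  122.8] bar B 14.0 q6 -0.76 F [-1.3  1.6  7.5] M [0.32 0.36 0.04] w 16.6 79.54600095748901
time: 11.67
position: [551.8, -237.6, 123.5]
orientation: [-0.122, 0.993, 0.0, 0.0]
force: [-1.5, 1.7, 8.2]
width: 16.6
grip_force: 79.5
t 11.6667 p [ 551.8 -237.6  123.5] bar B 14.0 q6 -0.76 F [-1.5  1.7  8.2] M [0.38 0.28 0.01] w 16.6 79.53147768974304
```

```bash
python3 -m crank '[{"tx":0,"ty":0,"tz":0.06,"roll":0},{"tx":0,"ty":0,"tz":0,"roll":0},{"tx":0,"ty":0,"tz":0,"roll":0}]'; python3 o.py;python3 -m crank '[{"tx":0,"ty":0,"tz":0.05,"roll":0},{"tx":0,"ty":0,"tz":0,"roll":0},{"tx":0,"ty":0,"tz":0,"roll":0}]'; python3 o.py
```

```text
time: 11.92
position: [551.9, -237.6, 125.2]
orientation: [-0.122, 0.993, 0.0, 0.0]
force: [-1.6, 1.9, 6.1]
width: 16.5
grip_force: 79.4
t 11.9167 p [ 551.9 -237.6  125.2] bar B 14.0 q6 -0.76 F [-1.6  1.9  6.1] M [0.33 0.23 0.02] w 16.5 79.398432970047
time: 12.17
position: [551.8, -237.6, 126.3]
orientation: [-0.122, 0.993, 0.0, 0.0]
force: [-0.4, 1.9, 6.2]
width: 16.3
grip_force: 80.3
t 12.1667 p [ 551.8 -237.6  126.3] bar B 14.0 q6 -0.76 F [-0.4  1.9  6.2] M [0.32 0.16 0.01] w 16.3 80.26188969612122
```

```bash
python3 -m crank '[{"tx":0,"ty":0,"tz":0.04,"roll":0},{"tx":0,"ty":0,"tz":0,"roll":0},{"tx":0,"ty":0,"tz":0,"roll":0}]'; python3 -m crank '[{"tx":0,"ty":0,"tz":0.03,"roll":0},{"tx":0,"ty":0,"tz":0,"roll":0},{"tx":0,"ty":0,"tz":0,"roll":0}]'; python3 o.py
```

```text
time: 12.42
position: [551.8, -237.6, 126.5]
orientation: [-0.122, 0.993, 0.0, 0.0]
force: [1.3, 1.5, -2.3]
width: 16.3
grip_force: 79.2
time: 12.67
position: [551.7, -237.6, 126.5]
orientation: [-0.122, 0.993, 0.001, 0.0]
force: [5.4, 0.6, -9.9]
width: 16.6
grip_force: 78.6
t 12.6667 p [ 551.7 -237.6  126.5] bar B 14.0 q6 -0.76 F [ 5.4  0.6 -9.9] M [-0.04 -1.17  0.06] w 16.6 78.59501838684082
```

The cap is held by the notches at z ≈ 90 mm and the arm is now pulling against them. Relaxing the pull, then releasing and retreating.

```bash
python3 -m crank '[{"tx":0,"ty":0,"tz":-0.05,"roll":0},{"tx":0,"ty":0,"tz":0,"roll":0}]'; python3 -m crank '[{"tx":0,"ty":0,"tz":0.03,"roll":0},{"tx":0,"ty":0,"tz":0,"roll":0},{"tx":0,"ty":0,"tz":0,"roll":0},{"tx":0,"ty":0,"tz":0,"roll":0},{"tx":0,"ty":0,"tz":0,"roll":0},{"tx":0,"ty":0,"tz":0,"roll":0},{"tx":0,"ty":0,"tz":0,"roll":0},{"tx":0,"ty":0,"tz":0,"roll":0}]' 60 20; python3 -m crank '[{"tx":0,"ty":0,"tz":0.3,"roll":0},{"tx":0,"ty":0,"tz":0.6,"roll":0},{"tx":0,"ty":0,"tz":1,"roll":0},{"tx":0,"ty":0,"tz":1,"roll":0},{"tx":-0.3,"ty":0.9,"tz":1,"roll":0},{"tx":-0.3,"ty":0.9,"tz":0.6,"roll":0},{"tx":-0.3,"ty":1,"tz":0,"roll":0},{"tx":-0.3,"ty":1,"tz":0,"roll":0},{"tx":-0.3,"ty":1,"tz":0,"roll":0},{"tx":-0.3,"ty":1,"tz":0,"roll":0},{"tx":-0.3,"ty":1,"tz":0,"roll":0},{"tx":-0.3,"ty":1,"tz":0,"roll":0},{"tx":0,"ty":0,"tz":0,"roll":0},{"tx":0,"ty":0,"tz":0,"roll":0}]' 60 20; python3 o.py; python3 - <<'E'
from h import *
t=optics.grab_frame("top"); s=optics.grab_frame("scene")
o=np.hstack([patch(f,550.1,-237.8,121) for f in(t,s)])[:,:,::-1]
o=cv2.resize(np.clip(o.astype(float)*2,0,255).astype(np.uint8),None,fx=1.4,fy=1.4)
cv2.imwrite("pics/end.png",o)
E
```

```text
time: 12.83
position: [551.7, -237.6, 126.4]
orientation: [-0.122, 0.993, 0.0, 0.0]
force: [3.2, 1.7, -3.1]
width: 16.6
grip_force: 79.4
time: 13.5
position: [551.5, -238.0, 127.5]
orientation: [-0.121, 0.993, -0.0, -0.0]
force: [-0.7, 0.3, 0.2]
width: 60.1
grip_force: 0.0
time: 14.67
position: [479.3, -2.8, 263.3]
orientation: [-0.123, 0.992, -0.0, 0.001]
force: [0.3, -1.0, -0.2]
width: 60.1
grip_force: 0.0
t 14.6667 p [479.3  -2.8 263.3] bar B 14.1 q6 -0.39 F [ 0.3 -1.  -0.2] M [ 0.04  0.   -0.01] w 60.1 0.0
```

View pics/end.png

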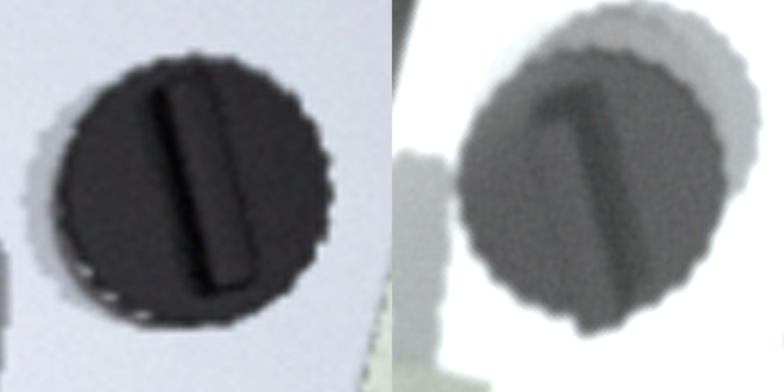

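Both views show the cap level on the neck, centred to about 2 mm, with its bar at about 14° where I left it. The gripper is clear, so I'm handing in.

```bash
python3 -c "
from station import ticket
print(ticket.sign_off())"
```

```text
the job is handed in; nothing more can be done
None
```

The round cap is locked on the filter housing: twisted to the stop, it held at about 90 mm when pulled up and stayed seated after release; the job is handed in, but no verdict came back.

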